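Unlock the gas module's hatch with its service key

TASK

Take the service key from its holder, put it in the lock on top of the gas-control module, and turn it gently back and forth under light pressure until it drops fully home in the hidden slot. Then turn it clockwise, seen from above, until its flat grip lies in line with the module's long side, which unlocks the hatch; never force it, and leave the key standing there, fully home and let go. Leave the bottle, beaker and jar undisturbed.

Things in the scene. Friction and masses are not known exactly. Their poses are not given: they have to be found in the camera images.
- key: Steel service key, about 150 g, upright in the holder, same after a half turn. Origin: centre of its blade's tip, z up. From the tip: blade 20 mm wide (x), 6 mm thick (y), 12 mm long; round shank, a cone 20 to 26 mm wide from 12 to 21 mm, then 26 mm wide; collar 36 mm wide, 44 to 48 mm; flat grip 48 to 80 mm, 44 mm long (x), 10 mm thick (y), in the blade's plane.
- holder: Fixed grey plastic block 70 x 70 x 50 mm high with one round hole 29 mm wide and 47 mm deep in its top centre, in which the key hangs by its collar, so the key's tip is 6 mm above the bench. Origin at the centre of its underside.
- module: Fixed cream instrument box on the bench, the gas-control module, 160 mm (x) x 240 mm (y, its long side) x 90 mm high, with a hatch and the lock in its top. Origin at the centre of its underside; its front with gauge and buttons faces its -x.
- lock_mouth (a point): Centre of the lock's mouth, level with the module's top (90 mm up), module axes. Round keyhole 28 mm wide with a 4 mm chamfer; a steel collar round it, 50 mm wide with a 38 mm opening, stands 4 mm above the top. A thin black dust seal 6 mm down, which the key passes freely, hides the plug below. Loading the lock with more than 25 N damages it.
- plug_face (a point): Centre of the plug's face, 22 mm under the mouth. A slot across it, 8 mm wide, 14 mm deep, takes the blade; from above it lies 0.5 to 1.5 rad anticlockwise of the module's y axis, each time different. The blade drops in within about 0.08 rad. The plug gives on a spring up to 6 mm (1 N plus 1 N per mm), then stops hard.
- plug_floor (a point): Point 34 mm under the mouth, where the key's tip is when fully home, its shank's shoulder on the plug's face (up to 2 mm lower by the key's weight). The plug then turns with the key, with about 0.08 N m of friction and up to 0.1 rad of play, and a hard stop halts the key about 0.08 rad clockwise beyond the module's long side.
- bottle: Bystander: closed amber bottle 66 mm wide, 120 mm tall, loose. Origin at the centre of its underside.
- beaker: Bystander: glass beaker 68 mm wide, 85 mm tall, loose. Origin at the centre of its underside.
- jar: Bystander: white jar 64 mm wide, 75 mm tall, loose. Origin at the centre of its underside.
Things that resemble listed ones, but are neither listed nor needed, are in the scene too. Of the things that look like the key, the largest one is meant.

How it is judged:
By the outcome, as a careful person would: the job done as asked, in the order asked, and still so for the second after the job is handed in, with the robot touching nothing.
It also fails if it takes over 64 s, if anything falls off the work surface, if the arm or the gripper's body presses on something with over 40 N, if the wrist force passes 120 N, or if a joint passes its speed limit or range.

ROBOT

A 6-joint arm with a two-finger parallel gripper is mounted at the origin on the work surface. World frame = base frame: x ahead of the robot, y to its left, z up, the work surface at z = 0. Lengths are in m, angles in rad, forces in N, time in s.
With the tool pointing down it reaches from about 0.4 to 0.825 m from the base axis. Payload 7 kg.
Tool frame: the origin (TCP) lies at the very end of the fingers, on their centre line; the grasp point (between the pads) lies 19 mm behind it; z points along the fingers, y is the line along which they close (so a half turn about z gives the same grasp; the last joint's range is limited). The gripper opens to 88 mm and grips with 3 to 60 N. Pads are 19 mm wide; open, the fingers measure 130 mm over their backs; the gripper's body (78 mm by 193 mm) begins 47 mm behind the grasp point.
Start: joints at [1.439, 0.359, 0.012, 0, -1.224, -0.288], TCP at [0.275, 0.616, 0.227] pointing down, gripper open.
Joint ranges: [-3.07, 3.07], [-1.43, 2.12], [-1.02, 1.25], [-3.03, 1.67], [-3.05, -0], [-3.03, 3.03]. Speed limits (rad/s): [2.39, 2.39, 3.01, 3.14, 3.14, 3.14].

INTERFACE

Orientations are given as [roll, pitch, yaw] about the fixed x, y, z axes, in that order (R = Rz(yaw) Ry(pitch) Rx(roll)).
In Python, from station import arm, grab_frame gives the robot as it stands.
- The arm moves only by the tool jog_arm, never from a script. Its argument "deltas" is a list that holds one entry, the list of rows, each a list of 4 numbers: the shift along the tool's x, y, z in units of 60 mm (1.0 is 60 mm), then the turn about the tool's z in units of 5 degrees (1.0 is 5 degrees). A call has 1 to 8 rows; each row is the pose to reach, as a shift and turn from the pose commanded when the call began, along the tool's axes at that moment; what a row does not reach only later rows make up. A row lasts 1/8 s, in which the tool goes at most 62.5 mm and 10.7 degrees, less where a joint would pass 70% of its speed; a pose out of reach is approached as far as the arm can. A call with a gripper value outside its range is refused whole. "grip" is the finger opening in mm, from 0 to 87.6, set as the call begins (left out, the last holds). The fingers move at their own pace and stop on an object; "squeeze" is the grip in N (left out, the last holds). Time passes only in rows, so rows that repeat a pose let the fingers close. It gives the time, the measured TCP pose, the force, the opening and the grip force at its end, in the units of the state.
- arm.get_state(): the state, without advancing time (a new reading comes with each control period).
- grab_frame(name): name is "side" or "top" or "wrist"; returns a dict with "img" (420x560x3 uint8, red, green, blue), "vfov" (degrees; the focal length in pixels is half the picture's height over the tangent of half this angle, whatever the lens; pixels are square), "cx", "cy" (the principal point, pixels), "xyz" and "rotation" of the camera in the world. Camera axes: x right, y down, z forward; pixel columns grow to the right and rows downward; lengths in m; the calibration is good to about 2 mm. A picture is of the moment at which its call begins. There is no depth.
- arm.job_done(): hands the job in; it is judged then, once.
The state is a dict: "t": time; "q": joint angles; "qd": joint speeds; "joint_efforts": joint torques, N m; "eef_pos": TCP position; "ee_rot": TCP orientation; "force": force on the tool from outside, world axes, zero at the start; "moment": the same for the moment, N m; "width": finger opening in m; "gripper_force": force on a finger pad.
Only numpy, scipy, OpenCV 4.12 (cv2) and the standard library are available. Lean on these libraries where they do the work, as an engineer would, in place of code of your own. Each camera call takes 0.05 s, during which the arm holds its last target. There are 200 camera calls.

## Working session

There is one attempt and no reset: what is moved stays moved. The work goes in short steps, Python scripts to look and compute and a tool call to move; the robot and the scene stay as the last step left them, time stands still between calls to the robot, and variables do not carry over. Pictures are saved under pics/ and viewed, at most 10 in all, crops included, and the job is handed in when it is done.

Besides the shell and the picture viewer there is one more tool, called after "Request:" as name(argument=value, ...) on one line, values as JSON. jog_arm: Moves the arm, as the interface text tells. Its arguments: {"type":"object","properties":{"deltas":{"type":"array"},"grip":{"type":"number"},"squeeze":{"type":"number"}},"required":["deltas"]}

```bash
mkdir -p pics; cat > h.py <<'E'
import numpy as np, cv2, json
from station import arm, grab_frame
def snap(cam,name):
    f=grab_frame(cam); cv2.imwrite(f'pics/{name}.png',cv2.cvtColor(f['img'],cv2.COLOR_RGB2BGR))
    np.save(f'pics/{name}.npy',{k:f[k] for k in f},allow_pickle=True); return f
def load(name): return np.load(f'pics/{name}.npy',allow_pickle=True).item()
def ray(f,u,v):
    F=f['img'].shape[0]/2/np.tan(np.radians(f['vfov'])/2)
    d=np.array(f['rotation'])@np.array([(u-f['cx'])/F,(v-f['cy'])/F,1]); return np.array(f['xyz']),d
def onz(f,u,v,z):
    o,d=ray(f,u,v); return o+d*(z-o[2])/d[2]
def tri(obs):
    A=np.zeros((3,3));b=np.zeros(3);L=[]
    for f,u,v in obs:
        o,d=ray(f,u,v);d/=np.linalg.norm(d);P=np.eye(3)-np.outer(d,d);A+=P;b+=P@o;L.append((P,o))
    x=np.linalg.solve(A,b); return x,[np.linalg.norm(P@(x-o))for P,o in L]
def proj(f,p):
    F=f['img'].shape[0]/2/np.tan(np.radians(f['vfov'])/2)
    c=np.array(f['rotation']).T@(np.array(p)-f['xyz']); return f['cx']+F*c[0]/c[2],f['cy']+F*c[1]/c[2]
E
python3 - <<'E'
from h import *
ims=[]
for c in('top','side'):
    f=snap(c,c+'0'); print(c,f['vfov'],f['cx'],f['cy'],f['xyz'],np.round(f['rotation'],3).tolist())
f=snap('wrist','wrist0');print(f['vfov'],f['xyz'],np.round(f['rotation'],3).tolist())
s=arm.get_state();print(s)
E
```

```text
top 56.21412084777696 280.5322945674308 211.582037744913 [ 5.21332345e-01 -9.28981889e-04  9.31874944e-01] [-3.055, -0.006, -1.56]
side 52.598144607003555 285.33486493664304 211.82999071224492 [ 0.34226238 -0.77931906  0.55370107] [-2.094, 0.011, -0.291]
70.51280442255919 [0.35147309 0.58372748 0.38361072] [2.829, -0.002, -1.991]
{'t': 0.15, 'q': array([ 1.43907518e+00,  3.59239655e-01,  1.12786034e-02, -2.80757276e-04,
       -1.22411343e+00, -2.88096780e-01]), 'qd': array([ 1.49038907e-03, -2.46258887e-03,  2.92475214e-03,  1.70276476e-03,
       -5.12631120e-05,  6.27269937e-04]), 'joint_efforts': array([-2.40793896e-03, -5.83270240e+01,  2.93288845e+01,  7.00128525e+00,
        8.74092977e-03, -1.09195325e-04]), 'eef_pos': array([0.27499257, 0.6160337 , 0.22582606]), 'ee_rot': array([ 3.14029217e+00, -1.10108798e-04, -4.19913424e-01]), 'force': array([0.18347011, 0.0168681 , 0.50037053]), 'moment': array([ 0.00559665, -0.01744107,  0.01562163]), 'gripper_force': 0.0, 'width': 0.08760171722374818}
```

View pics/top0.png

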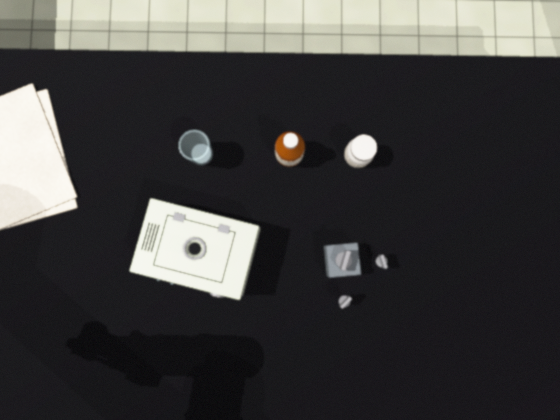

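View pics/side0.png

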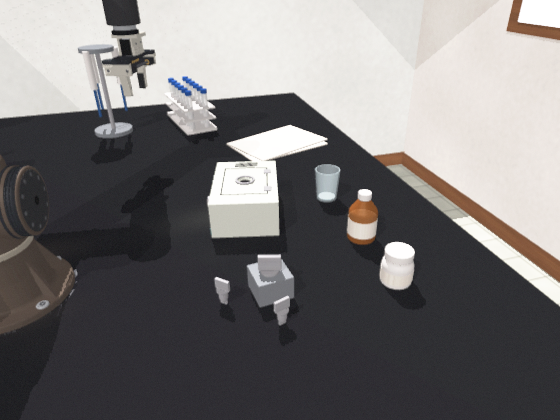

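The top view shows the key in its holder at about (343,260), the lock at (195,249), and two smaller decoy keys at (381,262) and (344,301). In the side view the key's grip is at (269,263) and the lock at (245,180).

```bash
cat >> h.py <<'E'
from scipy.spatial.transform import Rotation as Ro
_l=load
def load(name):
    f=_l(name); f['rotation']=Ro.from_euler('xyz',f['rotation']).as_matrix(); return f
def crop(name,u,v,w,h,s): 
    i=cv2.imread(f'pics/{name}.png')[v:v+h,u:u+w]; return cv2.resize(i,None,fx=s,fy=s,interpolation=cv2.INTER_CUBIC)
E
python3 - <<'E'
from h import *
t,s=load('top0'),load('side0')
print(tri([(t,343,260),(s,269,263)]),tri([(t,195,249),(s,245,180)]))
a=np.vstack([np.hstack([crop('top0',318,235,50,50,6),crop('top0',165,220,66,50,6)[:, :396]]),
 np.hstack([crop('side0',243,245,50,50,6),crop('side0',212,155,66,50,6)])])
a=cv2.convertScaleAbs(a,alpha=1.0);cv2.imwrite('pics/c1.png',a)
E
```

```text
(array([ 0.49296174, -0.1434618 ,  0.06536423]), [np.float64(0.0013423589204940346), np.float64(0.0013423589204941124)]) (array([0.51447013, 0.17546236, 0.09122644]), [np.float64(0.002226212418152504), np.float64(0.0022262124181525464)])
```

View pics/c1.png

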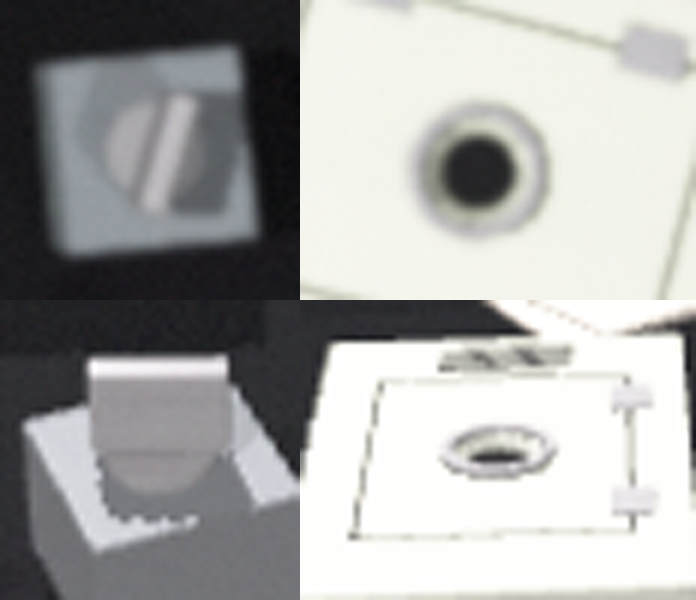

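The crop shows the key's grip top as a bright bar from top-view pixel (348.5,250.8) to (344.2,270.3). In the side view its centre is at (269,256). The lock ring is centred at (195,248) in top and (245,180) in side.

```bash
python3 - <<'E'
from h import *
t,s=load('top0'),load('side0')
print(tri([(t,345.9,259.9),(s,268.9,255.8)]),tri([(t,194.8,247.9),(s,244.8,179.9)]))
a,b=onz(t,348.1,250.4,.083),onz(t,343.8,269.9,.083);d=a-b;print(a,b,np.linalg.norm(d),np.arctan2(d[1],d[0]))
# module corners top view
c=[onz(t,u,v,.09) for u,v in [(152,198),(260,225),(241,299),(130,271)]];c=np.array(c)
print(c.round(3),c.mean(0)); 
for i in range(4):
  e=c[(i+1)%4]-c[i];print(np.linalg.norm(e),np.arctan2(e[1],e[0]))
st=arm.get_state();w=load('wrist0');R=Ro.from_euler('xyz',st['ee_rot']).as_matrix()
print(R.round(3),R.T@(w['xyz']-st['eef_pos']),(R.T@w['rotation']).round(3))
E
```

```text
(array([ 0.49325088, -0.14643626,  0.08422485]), [np.float64(0.0006863472624070174), np.float64(0.0006863472624069774)]) (array([0.51548637, 0.17630283, 0.09096278]), [np.float64(0.0008915965886059474), np.float64(0.0008915965886058026)])
[ 0.51288937 -0.15128837  0.083     ] [ 0.47121984 -0.1419205   0.083     ] 0.042709562155819725 -0.22113686833371943
[[0.62  0.272 0.09 ]
 [0.565 0.039 0.09 ]
 [0.408 0.076 0.09 ]
 [0.464 0.312 0.09 ]] [0.51458756 0.17475251 0.09      ]
0.23971074733882947 -1.8042331671583223
0.16096173509040546 2.9060213873322995
0.24251652533364262 1.338205088851648
0.16119720681197103 -0.25297472414968597
[[ 0.913 -0.408 -0.   ]
 [-0.408 -0.913 -0.001]
 [ 0.     0.001 -1.   ]] [ 0.08302424 -0.0014749  -0.15777757] [[-0.001 -0.951 -0.308]
 [ 1.    -0.001  0.   ]
 [-0.001 -0.308  0.951]]
```

```bash
cat >> h.py <<'E'
def plan(p,yaw=None):
    s=arm.get_state();R=Ro.from_euler('xyz',s['ee_rot']).as_matrix()
    d=R.T@(np.array(p)-s['eef_pos'])/.06
    n=0 if yaw is None else -np.degrees((yaw-s['ee_rot'][2]+np.pi)%(2*np.pi)-np.pi)/5
    print('t',s['t'],'pos',s['eef_pos'].round(4),'rpy',s['ee_rot'].round(4),'F',s['force'].round(2),'M',s['moment'].round(3),'w',round(s['width'],4),'delta',d.round(3),round(n,3))
E
python3 -c "
from h import *
plan([.515,.175,.21],-.22)"
```

```text
t 0.15 pos [0.275  0.616  0.2258] rpy [ 3.1403e+00 -1.0000e-04 -4.1990e-01] F [0.18 0.02 0.5 ] M [ 0.006 -0.017  0.016] w 0.0876 delta [6.649 5.081 0.271] -2.291
```

Request:
jog_arm(deltas=[[[0.8, 0.6, 0, -0.3], [1.6, 1.2, 0, -0.6], [2.4, 1.8, 0, -0.9], [3.2, 2.4, 0, -1.2], [4.0, 3.0, 0, -1.5], [4.8, 3.7, 0.1, -1.8], [5.6, 4.3, 0.2, -2.1], [6.3, 4.8, 0.3, -2.3]]])

```text
t: 1.15
eef_pos: [0.5034, 0.1972, 0.2085]
ee_rot: [-3.141, -0.0, -0.219]
force: [1.3, 0.4, -0.4]
width: 0.0877
gripper_force: 0.0
```

Request:
jog_arm(deltas=[[[0.2, 0.3, 0, 0], [0.2, 0.3, 0, 0]]])

```text
t: 1.4
eef_pos: [0.511, 0.1776, 0.2083]
ee_rot: [3.141, 0.0, -0.222]
force: [-1.6, 0.5, 0.4]
width: 0.0875
gripper_force: 0.0
```

```bash
python3 -c "
from h import *
snap('wrist','wl');plan([.493,-.146,.2],-.22)"
```

```text
t 1.45 pos [0.5108 0.1786 0.2084] rpy [ 3.1414e+00  3.0000e-04 -2.2080e-01] F [-0.15 -0.56  0.08] M [0.023 0.036 0.018] w 0.0877 delta [0.895 5.343 0.14 ] -0.009
```

Request:
jog_arm(deltas=[[[0.1, 0.9, 0, 0], [0.3, 1.8, 0, 0], [0.5, 2.7, 0, 0], [0.6, 3.6, 0, 0], [0.8, 4.5, 0, 0], [0.9, 5.34, 0.1, 0], [0.9, 5.34, 0.14, 0], [0.9, 5.34, 0.14, 0]]])

```text
t: 2.45
eef_pos: [0.4939, -0.1446, 0.2]
ee_rot: [-3.141, 0.0, -0.219]
force: [-0.2, 0.5, 0.0]
width: 0.0873
gripper_force: 0.0
```

```bash
python3 -c "
from h import *
snap('wrist','wk');plan([.493,-.146,.2],-.22)
cv2.imwrite('pics/c2.png',np.hstack([cv2.resize(cv2.imread('pics/%s.png'%n),(400,300),interpolation=cv2.INTER_AREA) for n in('wl','wk')]))"
```

```text
t 2.5 pos [ 0.4941 -0.1443  0.2002] rpy [-3.1415e+00 -1.0000e-04 -2.1800e-01] F [ 0.04  0.11 -0.54] M [ 0.008 -0.018  0.025] w 0.0874 delta [-0.012  0.032  0.004] 0.023
```

View pics/c2.png

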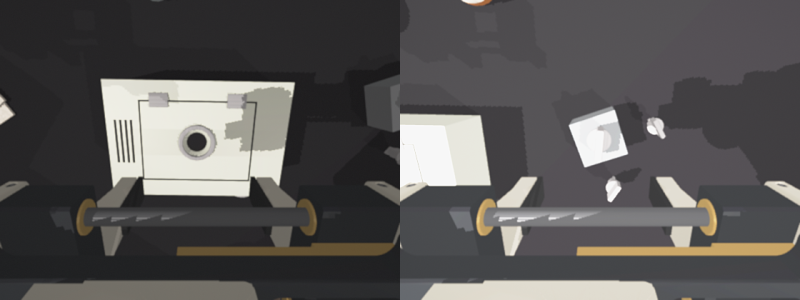

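Left: the lock is near (276,199) in full-resolution pixels. Right: the key in its holder is near (277,193), and bright. I'll zoom in on both.

```bash
python3 - <<'E'
from h import *
a=crop('wl',240,165,80,70,5);b=crop('wk',235,150,80,85,5)
g=b.astype(float);b=np.clip((g-130)*2.04,0,255).astype(np.uint8)
c=np.zeros((425,800,3),np.uint8);c[:350,:400]=a;c[:,400:]=b;cv2.imwrite('pics/c3.png',c)
t,s=load('wl'),load('wk')
print(proj(t,[.5155,.1763,.094]),proj(s,[.4933,-.1464,.086]))
E
```

```text
(np.float64(276.63747862939573), np.float64(199.4833078803501)) (np.float64(278.3583594067732), np.float64(204.49868867789834))
```

View pics/c3.png

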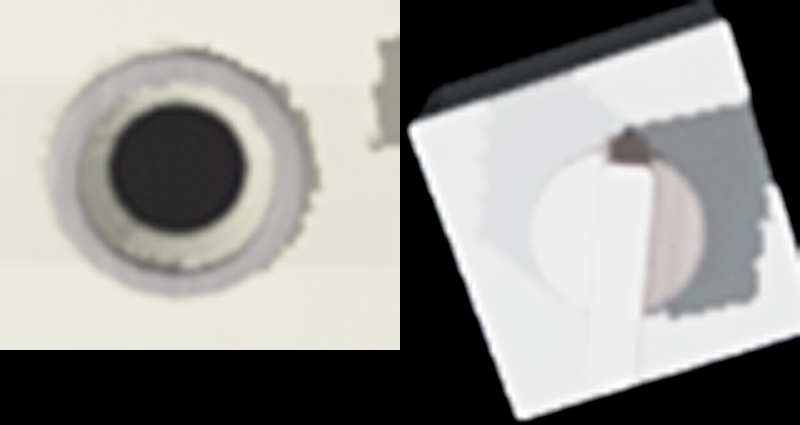

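The lock ring is centred at (275.0,198.9) in `wl`. The key's grip-top bar runs from (280.4,182.6) to (276.6,224.6) in `wk`.

```bash
python3 - <<'E'
from h import *
t,s=load('top0'),load('side0');l,k=load('wl'),load('wk')
print(tri([(t,194.8,247.9),(s,244.8,179.9),(l,275.0,198.9)]),tri([(t,345.9,259.9),(s,268.9,255.8),(k,278.5,203.6)]))
print(onz(l,275,198.9,.094),onz(k,278.5,203.6,.086))
a,b=onz(k,280.4,182.6,.086),onz(k,276.6,224.6,.086);d=a-b;print(a,b,np.linalg.norm(d),np.arctan2(d[1],d[0]))
# module long edges in wl: fit edge lines
g=cv2.cvtColor(l['img'],cv2.COLOR_RGB2GRAY)
pts={'top':[],'bot':[]}
for u in range(170,390,5):
    col=np.diff(g[90:170,u].astype(int)); v=90+np.argmax(col)+.5; pts['top'].append(onz(l,u,v,.09))
P=np.array(pts['top']);
for _ in range(5):
    c=np.polyfit(P[:,1],P[:,0],1);r=P[:,0]-np.polyval(c,P[:,1]);P=P[abs(r)<max(2.0*r.std(),5e-4)]
print('long side angle',np.arctan2(1,c[0]),r.std(),len(P))
plan([.4933,-.1465,.058],-.22)
E
```

```text
(array([0.51552034, 0.17718678, 0.09044004]), [np.float64(0.0010753722780420367), np.float64(0.0010162423663112265), np.float64(0.0007319375931176004)]) (array([ 0.49335741, -0.14649733,  0.08413701]), [np.float64(0.0008037033360371406), np.float64(0.0005766660273999049), np.float64(0.00025560237228698776)])
[0.51640839 0.1776947  0.094     ] [ 0.49414872 -0.14672473  0.086     ]
[ 0.51380785 -0.1528501   0.086     ] [ 0.47357316 -0.14031382  0.086     ] 0.04214247589105085 -0.3020455289535183
long side angle 1.3306099126511495 0.00022863662747746042 39
t 2.5 pos [ 0.4941 -0.1443  0.2002] rpy [-3.1415e+00 -1.0000e-04 -2.1800e-01] F [ 0.04  0.11 -0.54] M [ 0.008 -0.018  0.025] w 0.0874 delta [-0.005  0.039  2.371] 0.023
```

Request:
jog_arm(deltas=[[[0, 0.04, 0.7, 0.5], [0, 0.04, 1.5, 0.5], [0, 0.04, 2.1, 0.5], [0, 0.04, 2.37, 0.5], [0, 0.04, 2.37, 0.5]]], grip=40, squeeze=25)

```text
t: 3.12
eef_pos: [0.493, -0.1463, 0.0571]
ee_rot: [3.141, 0.002, -0.26]
force: [0.1, -0.4, 0.5]
width: 0.0439
gripper_force: 0.0
```

Request:
jog_arm(deltas=[[[0, 0, 0, 0], [0, 0, 0, 0], [0, 0, 0, 0], [0, 0, 0, 0]]], grip=0, squeeze=25)

```text
t: 3.62
eef_pos: [0.4936, -0.1477, 0.0585]
ee_rot: [-3.141, -0.001, -0.263]
force: [-0.1, 1.8, 3.8]
width: 0.01
gripper_force: 25.0
```

```bash
python3 - <<'E'
from h import *
f=snap('side','s1');plan([.4937,-.1466,.058],-.26)
a=np.hstack([crop('s1',210,200,120,120,4)]);cv2.imwrite('pics/c4.png',a)
E
```

```text
t 3.675 pos [ 0.4936 -0.1477  0.0586] rpy [-3.1413e+00 -9.0000e-04 -2.6270e-01] F [-1.73  1.42  4.28] M [0.43  0.416 0.035] w 0.01 delta [-0.003 -0.019  0.009] -0.031
```

View pics/c4.png

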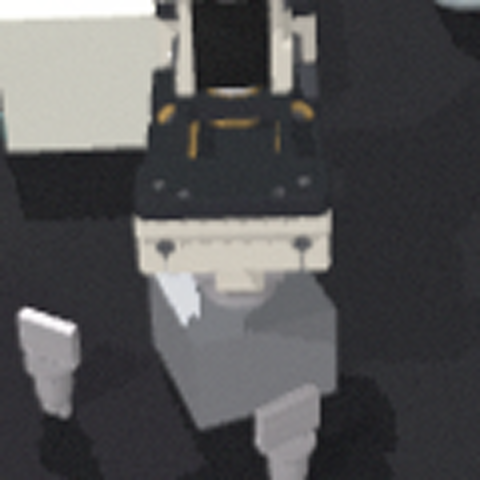

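The key is gripped at 10 mm opening, with the fingers just above the holder at crop (240,280). I'll lift it.

Request:
jog_arm(deltas=[[[0, 0, -0.1, 0], [0, 0, -0.4, 0], [0, 0, -0.9, 0], [0, 0, -1.6, 0], [0, 0, -2.2, 0], [0, 0, -2.3, 0], [0, 0, -2.3, 0]]])

```text
t: 4.55
eef_pos: [0.4929, -0.1476, 0.1958]
ee_rot: [-3.141, 0.0, -0.263]
force: [0.3, -0.7, -1.7]
width: 0.0101
gripper_force: 25.0
```

```bash
python3 - <<'E'
from h import *
plan([.516,.1776,.195],-.30);f=snap('side','s2');snap('wrist','w2')
st=arm.get_state();p=np.array(st['eef_pos']);u,v=map(int,proj(load('s2'),p));print(u,v)
a=np.hstack([crop('s2',u-50,v-50,100,100,4),crop('w2',230,215,100,100,4)]);cv2.imwrite('pics/c5.png',a)
E
```

```text
t 4.55 pos [ 0.4929 -0.1476  0.1958] rpy [-3.1411  0.     -0.2631] F [ 0.34 -0.72 -1.74] M [-0.049  0.013  0.004] w 0.0101 delta [-1.038 -5.334  0.016] 0.423
266 204
```

View pics/c5.png

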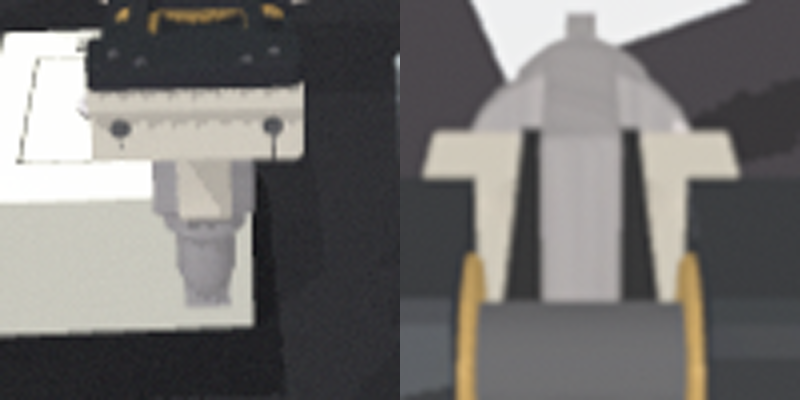

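The key is held straight. The tip is at about (267.8,229) in side and (275,218) in wrist, so I'll triangulate it.

```bash
python3 - <<'E'
from h import *
x,r=tri([(load('s2'),267.4,229.5),(load('w2'),274.6,217.8)]);st=arm.get_state()
R=Ro.from_euler('xyz',st['ee_rot']).as_matrix();print(x,r,R.T@(x-st['eef_pos']))
for q in (-.01,0,.01): # predicted blade tip ends & axis
  p=st['eef_pos']+R@np.array([q,0,.052]);print(q,proj(load('s2'),p),proj(load('w2'),p))
E
```

```text
[ 0.49651347 -0.14621969  0.14033712] [np.float64(0.00367642236551147), np.float64(0.0036764223655112943)] [ 0.00374994 -0.00244395  0.05435302]
-0.01 (np.float64(261.6310187954379), np.float64(230.01579460374333)) (np.float64(276.9171541694006), np.float64(240.34514879313474))
0 (np.float64(267.1744788902807), np.float64(229.89294441866)) (np.float64(276.9384946375853), np.float64(228.2482485686762))
0.01 (np.float64(272.71512336997637), np.float64(229.7701566312193)) (np.float64(276.9604242833895), np.float64(215.81737146909137))
```

Request:
jog_arm(deltas=[[[-0.15, -0.8, 0, 0], [-0.35, -1.8, 0, 0], [-0.53, -2.7, 0, 0], [-0.7, -3.6, 0, 0], [-0.86, -4.4, 0, 0], [-1.0, -5.1, 0, 0], [-1.04, -5.31, 0, 0], [-1.04, -5.31, 0.3, 0]]])

```text
t: 5.65
eef_pos: [0.5161, 0.1772, 0.1775]
ee_rot: [-3.142, -0.0, -0.261]
force: [0.7, 0.3, -2.0]
width: 0.01
gripper_force: 25.0
```

Request:
jog_arm(deltas=[[[0, 0, 0.2, 0], [0, 0, 0.2, 0], [0, 0, 0.2, 0]]])

```text
t: 6.02
eef_pos: [0.516, 0.1758, 0.1663]
ee_rot: [3.142, -0.0, -0.263]
force: [0.4, -0.2, -1.8]
width: 0.0103
gripper_force: 25.0
```

```bash
python3 - <<'E'
from h import *
plan([.5157,.1762,.165]);snap('wrist','w3');f=snap('side','s3');snap('top','t3')
st=arm.get_state();u,v=map(int,proj(load('s3'),st['eef_pos']))
a=np.hstack([crop('s3',u-45,v-30,90,90,4),crop('w3',230,190,90,90,4)]);cv2.imwrite('pics/c6.png',a);print(u,v)
E
```

```text
t 6.025 pos [0.516  0.1758 0.1663] rpy [ 3.1415e+00 -3.0000e-04 -2.6330e-01] F [ 0.43 -0.23 -1.82] M [0.006 0.023 0.007] w 0.0103 delta [-0.007 -0.005  0.021] 0
242 151
```

View pics/c6.png

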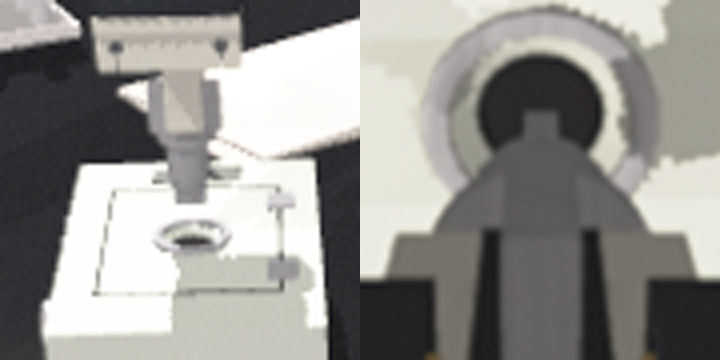

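The tool-y alignment looks good: blade tip at u≈275.6 and ring at 275.1. In side, the tip is at crop (188,203) and the ring at (191,237). I'll compare these with the projected vertical line.

```bash
python3 - <<'E'
from h import *
st=arm.get_state();p=st['eef_pos'];R=Ro.from_euler('xyz',st['ee_rot']).as_matrix()
for z in(.114,.094):
  print(proj(load('s3'),[p[0],p[1],z]),proj(load('w3'),[p[0],p[1],z]),proj(load('s3'),[p[0]+.003,p[1],z]))
print('obs side tip',242-45+188.5/4-.5,151-30+203/4,'ring',242-45+191.5/4-.5,151-30+237.5/4-.5)
print('obs wrist tip',230+(543.5-360)/4-.5,'ring',230+(541-360)/4-.5,190+115/4-.5)
E
```

```text
(np.float64(244.1506410148757), np.float64(171.52219745094646)) (np.float64(276.414600557696), np.float64(228.156585891183)) (np.float64(245.3343262034519), np.float64(171.36645800342632))
(np.float64(244.62365294381237), np.float64(178.80353375443676)) (np.float64(276.274238613651), np.float64(219.19068787277223)) (np.float64(245.79593396848875), np.float64(178.6442784516567))
obs side tip 243.625 171.75 ring 244.375 179.875
obs wrist tip 275.375 ring 274.75 218.25
```

Request:
jog_arm(deltas=[[[0.01, -0.01, 0.15, 0], [0.01, -0.01, 0.3, 0], [0.01, -0.01, 0.4, 0], [0.01, -0.01, 0.5, 0], [0.01, -0.01, 0.5, 0]]])

```text
t: 6.8
eef_pos: [0.5162, 0.1764, 0.1353]
ee_rot: [3.141, 0.001, -0.263]
force: [0.7, 0.1, -2.8]
width: 0.0099
gripper_force: 25.0
```

Request:
jog_arm(deltas=[[[0, 0, 0.1, 0], [0, 0, 0.15, 0], [0, 0, 0.2, 0], [0, 0, 0.23, 0], [0, 0, 0.23, 0]]])

```text
t: 7.42
eef_pos: [0.5164, 0.1766, 0.1221]
ee_rot: [3.141, 0.0, -0.263]
force: [-0.5, -0.5, -1.0]
width: 0.0097
gripper_force: 25.0
```

Request:
jog_arm(deltas=[[[0, 0, 0.03, 0], [0, 0, 0.06, 0], [0, 0, 0.06, 0], [0, 0, 0.06, 0]]])

```text
t: 7.92
eef_pos: [0.5166, 0.1766, 0.1187]
ee_rot: [-3.141, -0.0, -0.263]
force: [-0.4, -0.6, 0.8]
width: 0.0096
gripper_force: 25.0
```

Request:
jog_arm(deltas=[[[0, 0, 0.015, 0.6], [0, 0, 0.015, 1.2], [0, 0, 0.015, 1.8], [0, 0, 0.015, 1.8]]])

```text
t: 8.43
eef_pos: [0.5164, 0.1766, 0.1179]
ee_rot: [3.142, -0.0, -0.419]
force: [-0.8, -0.1, 2.1]
width: 0.0099
gripper_force: 25.0
```

Request:
jog_arm(deltas=[[[0, 0, 0, 0.6], [0, 0, 0, 1.2], [0, 0, 0, 1.8], [0, 0, 0, 1.8]]])

```text
t: 8.93
eef_pos: [0.5164, 0.1765, 0.1177]
ee_rot: [3.141, 0.0, -0.575]
force: [-1.0, -0.4, 2.8]
width: 0.0101
gripper_force: 25.0
```

Not dropped yet; the force is about 4.5 N net. I'll keep sweeping clockwise.

Request:
jog_arm(deltas=[[[0, 0, 0, 0.6], [0, 0, 0, 1.2], [0, 0, 0, 1.8], [0, 0, 0, 1.8]]])

```text
t: 9.43
eef_pos: [0.5163, 0.1765, 0.1176]
ee_rot: [3.141, 0.0, -0.732]
force: [-1.9, 0.2, 2.4]
width: 0.01
gripper_force: 25.0
```

Request:
jog_arm(deltas=[[[0, 0, 0, 0.6], [0, 0, 0, 1.2], [0, 0, 0, 1.8], [0, 0, 0, 1.8]]])

```text
t: 9.93
eef_pos: [0.5162, 0.1764, 0.1175]
ee_rot: [3.141, 0.0, -0.889]
force: [-3.8, -0.5, 2.1]
width: 0.0102
gripper_force: 25.0
```

Request:
jog_arm(deltas=[[[-0.01, 0.01, 0, 0], [-0.01, 0.01, 0, 0.6], [-0.01, 0.01, 0, 1.2], [-0.01, 0.01, 0, 1.2]]])

```text
t: 10.42
eef_pos: [0.5156, 0.1765, 0.1173]
ee_rot: [3.141, -0.0, -0.994]
force: [0.3, -1.7, -1.2]
width: 0.01
gripper_force: 25.0
```

```bash
python3 -c "
from h import *
plan([.5157,.1762,.1175])"
```

```text
t 10.425 pos [0.5156 0.1765 0.1173] rpy [ 3.1412e+00 -1.0000e-04 -9.9440e-01] F [ 0.29 -1.72 -1.23] M [-0.394  0.181  0.035] w 0.01 delta [ 0.006  0.001 -0.003] 0
```

Vertical force has fallen to the key's weight, so it has probably found the slot. I'll press down gently.

Request:
jog_arm(deltas=[[[0, 0, 0.02, 0], [0, 0, 0.04, 0], [0, 0, 0.06, 0], [0, 0, 0.06, 0]]])

```text
t: 10.92
eef_pos: [0.5155, 0.1765, 0.1139]
ee_rot: [3.141, -0.0, -0.996]
force: [-0.4, -2.6, -1.7]
width: 0.0098
gripper_force: 25.0
```

Request:
jog_arm(deltas=[[[0.007, 0.005, 0.02, 0], [0.007, 0.005, 0.04, 0], [0.007, 0.005, 0.06, 0], [0.007, 0.005, 0.075, 0], [0.007, 0.005, 0.075, 0]]])

```text
t: 11.55
eef_pos: [0.5157, 0.1763, 0.1095]
ee_rot: [-3.141, 0.0, -0.996]
force: [-0.3, -0.7, -0.8]
width: 0.0097
gripper_force: 25.0
```

Request:
jog_arm(deltas=[[[0, 0, 0.02, 0], [0, 0, 0.035, 0], [0, 0, 0.035, 0], [0, 0, 0.035, 0]]])

```text
t: 12.05
eef_pos: [0.5158, 0.1763, 0.1076]
ee_rot: [-3.141, 0.0, -0.996]
force: [-0.1, -0.9, 0.6]
width: 0.0102
gripper_force: 25.0
```

```bash
python3 -c "
from h import *
plan([.5157,.1762,.1085],1.3315)"
```

```text
t 12.05 pos [0.5158 0.1763 0.1076] rpy [-3.1412  0.     -0.9957] F [-0.1  -0.95  0.55] M [0.004 0.116 0.002] w 0.0102 delta [ 0.001  0.002 -0.015] -26.668
```

The key is home, with the shoulder on the plug and about 2.4 N net. Now I'll turn it clockwise.

Request:
jog_arm(deltas=[[[0, 0, 0, 0.5], [0, 0, 0, 1.1], [0, 0, 0, 1.7], [0, 0, 0, 2.3], [0, 0, 0, 2.9], [0, 0, 0, 3.5], [0, 0, 0, 4.0], [0, 0, 0, 4.0]]])

```text
t: 13.05
eef_pos: [0.515, 0.176, 0.1073]
ee_rot: [3.141, -0.0, -1.345]
force: [-3.0, 1.0, 0.8]
width: 0.0094
gripper_force: 25.0
```

```bash
python3 -c "
from h import *
plan([.5157,.1762,.1075],-1.81)"
```

```text
t 13.05 pos [0.515  0.176  0.1073] rpy [ 3.1405e+00 -1.0000e-04 -1.3446e+00] F [-3.03  1.01  0.83] M [0.171 1.122 0.075] w 0.0094 delta [-0.001 -0.011 -0.003] 5.333
```

Request:
jog_arm(deltas=[[[0, 0.008, 0, 0.6], [0, 0.008, 0, 1.2], [0, 0.008, 0, 1.8], [0, 0.008, 0, 2.5], [0, 0.008, 0, 3.2], [0, 0.008, 0, 3.9], [0, 0.008, 0, 4.5], [0, 0.008, 0, 4.5]]])

```text
t: 14.05
eef_pos: [0.5149, 0.176, 0.1074]
ee_rot: [3.141, -0.0, -1.736]
force: [-2.5, 0.7, -0.5]
width: 0.0097
gripper_force: 25.0
```

```bash
python3 -c "
from h import *
plan([.5157,.1762,.1075],-1.81)"
```

```text
t 14.05 pos [0.5149 0.176  0.1074] rpy [ 3.1412e+00 -1.0000e-04 -1.7364e+00] F [-2.47  0.74 -0.53] M [0.225 0.991 0.05 ] w 0.0097 delta [-0.005 -0.012 -0.002] 0.844
```

Request:
jog_arm(deltas=[[[0, 0, 0, 0.4], [0, 0, 0, 0.8], [0, 0, 0, 1.1], [0, 0, 0, 1.1]]])

```text
t: 14.55
eef_pos: [0.515, 0.176, 0.1074]
ee_rot: [3.141, -0.0, -1.834]
force: [-3.2, 0.8, 0.3]
width: 0.0102
gripper_force: 25.0
```

```bash
python3 - <<'E'
from h import *
plan([.5157,.1762,.1075],-1.81);f=snap('side','s4');snap('wrist','w4')
cv2.imwrite('pics/c7.png',np.hstack([crop('s4',200,110,90,90,4),crop('w4',235,170,90,90,4)]))
E
```

```text
t 14.55 pos [0.515  0.176  0.1074] rpy [ 3.1413e+00 -2.0000e-04 -1.8339e+00] F [-3.18  0.8   0.28] M [0.425 1.399 0.137] w 0.0102 delta [-0.006 -0.011 -0.002] -0.274
```

View pics/c7.png

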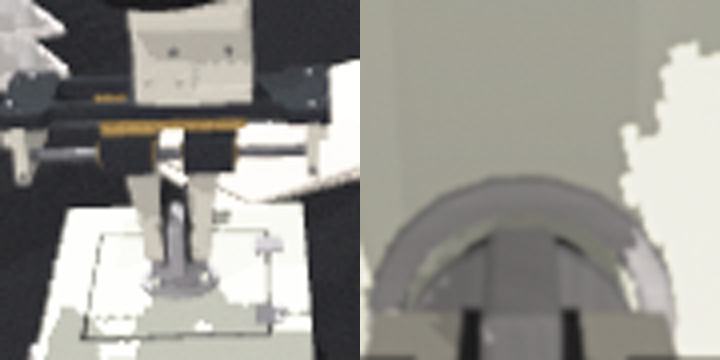

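The key stands home: its collar sits just over the lock ring, and the grip lies along the module's long side. I'll relax the side load, then open a little.

Request:
jog_arm(deltas=[[[0, 0.01, 0, -0.1], [0, 0.01, 0, -0.1], [0, 0.01, -0.02, -0.1], [0, 0.01, -0.02, -0.1]]])

```text
t: 15.15
eef_pos: [0.5148, 0.1762, 0.1087]
ee_rot: [-3.141, 0.0, -1.825]
force: [-0.2, -0.2, -0.3]
width: 0.0098
gripper_force: 25.0
```

Request:
jog_arm(deltas=[[[0, 0, 0, 0], [0, 0, 0, 0], [0, 0, 0, 0], [0, 0, 0, 0]]], grip=34)

```text
t: 15.65
eef_pos: [0.5147, 0.1763, 0.1087]
ee_rot: [-3.141, 0.0, -1.825]
force: [-0.3, -0.8, -0.5]
width: 0.0337
gripper_force: 0.0
```

Request:
jog_arm(deltas=[[[0, 0, -0.3, 0], [0, 0, -0.9, 0], [0, 0, -1.5, 0], [0, 0, -1.8, 0], [0, 0, -1.8, 0]]])

```text
t: 16.27
eef_pos: [0.5153, 0.1767, 0.2182]
ee_rot: [-3.14, 0.003, -1.825]
force: [-0.5, -0.2, -1.2]
width: 0.034
gripper_force: 0.0
```

```bash
python3 - <<'E'
from h import *
plan([.5157,.1762,.1075],-1.81);f=snap('side','s5');snap('wrist','w5');st=arm.get_state()
u,v=map(int,proj(load('w5'),[.5157,.1762,.13]));print(u,v)
cv2.imwrite('pics/c8.png',np.hstack([crop('s5',200,130,90,90,4),crop('w5',u-50,v-45,100,90,4)]))
E
```

```text
t 16.275 pos [0.5153 0.1767 0.2182] rpy [-3.1395e+00  2.5000e-03 -1.8247e+00] F [-0.45 -0.21 -1.17] M [ 0.056 -0.098 -0.062] w 0.034 delta [ 0.011 -0.005  1.845] -0.169
272 212
```

View pics/c8.png

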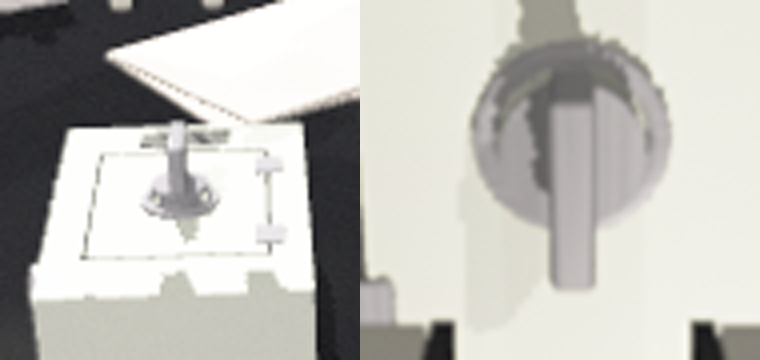

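The key stands alone in the lock. In wrist its grip-top bar runs from crop (574,103) to (573,288). I'll check its angle and height numerically.

```bash
python3 - <<'E'
from h import *
w,s=load('w5'),load('s5');U=lambda c:222+(c-360+.5)/4-.5;V=lambda c:167+(c+.5)/4-.5
for z in(.134,):
  for x0,x1 in((553,550),(595,595),(574,572.5)):
    a,b=onz(w,U(x0),V(103),z),onz(w,U(x1),V(288),z);d=a-b;print(a,b,np.linalg.norm(d),np.arctan2(d[1],d[0])+np.pi)
# module long edges in wrist view
g=cv2.cvtColor(w['img'],cv2.COLOR_RGB2GRAY).astype(float)
g=cv2.GaussianBlur(g,(3,3),0)
for lo,hi,sg in((60,270,1),(290,540,-1)):
  P=[]
  for v in range(60,250,4):
    d=np.diff(g[v,lo:hi])*sg;i=np.argmax(d)
    if d[i]>25:P.append(onz(w,lo+i+.5,v,.09))
  P=np.array(P)
  if len(P)<5: print('few');continue
  for _ in range(6):
    c=np.polyfit(P[:,1],P[:,0],1);r=P[:,0]-np.polyval(c,P[:,1]);P=P[abs(r)<max(1.5*r.std(),4e-4)]
  print('edge',np.arctan2(1,c[0]),r.std(),len(P))
# top of grip: near-end top centre, side crop (178,125)
t=np.array([.5153,.1767]);a=onz(w,U(573),V(195),.134);print(a,proj(s,[a[0],a[1],.134]),proj(s,[a[0],a[1],.138]),'obs',200+178.5/4-.5,130+128/4)
E
```

```text
[0.51318632 0.15706013 0.134     ] [0.52461887 0.19751648 0.134     ] 0.04204068695943428 1.2953877983623017
[0.5046865  0.15927124 0.134     ] [0.51503629 0.20000842 0.134     ] 0.0420313662274266 1.3219978457676178
[0.50893638 0.15816569 0.134     ] [0.51982753 0.19876246 0.134     ] 0.04203230588147849 1.3086915890010027
edge 1.330234519992671 0.00022607121259497222 35
edge 1.3338013716109898 0.0002130848174139531 29
[0.51426673 0.17782438 0.134     ] (np.float64(242.80023088215142), np.float64(163.93077387176052)) (np.float64(242.70114636862718), np.float64(162.43073167657502)) obs 244.125 162.0
```

```bash
python3 -c "
from station import arm
print(arm.job_done())"
```

```text
the job is handed in; nothing more can be done
None
```

The key is standing fully home in the lock, turned clockwise to within about 0.02 rad of the module's long side and let go, and the job is handed in at about 16 s; I have no direct reading that the hatch unlocked.

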